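Kit the loose hardware into its colour-coded dishes

ROBOT

A 6-joint arm with a two-finger parallel gripper is mounted at the origin on a cart in front of the work surface, level with it; the furniture and walls round the work are solid. World frame = base frame: x ahead of the robot, y to its left, z up, the work surface at z = 0. Lengths are in m, angles in degrees, forces in N, time in s.
With the tool pointing down it reaches from about 0.3 to 0.75 m from the base axis. Payload 8.5 kg.
Tool frame: the origin (TCP) lies at the very end of the fingers, on their centre line; the grasp point (between the pads) lies 19 mm behind it; z points along the fingers, y is the line along which they close (so a half turn about z gives the same grasp; the last joint's range is limited). The gripper opens to 85 mm and grips with 20 to 120 N. Pads are 22 mm wide; open, the fingers measure 114 mm over their backs; the gripper's body (76 mm by 85 mm) begins 54 mm behind the grasp point. The pads swing forward as they close: fully open they stand 13 mm farther back than shut.
Start: joints at [-81.549, 21.807, 74.336, -0, 83.858, -12.336], TCP at [0.195, -0.514, 0.231] pointing down, gripper open.
Joint ranges: [-178.18, 178.18], [-50.72, 133.34], [12.68, 142.11], [-81.47, 261.47], [9.98, 163.14], [-165.26, 165.26]. Speed limits (degrees/s): [136.94, 136.94, 180, 180, 180, 180].

INTERFACE

Orientations are given as a 3x3 rotation matrix whose columns are the frame's x, y, z axes.
In Python, from rig import env, optics, spotter gives the robot as it stands.
- The arm moves only by the shell command python3 -m crank 'ROWS' [FORCE]. ROWS is JSON, one flat list of numbers, 5 for each row, row after row: the finger opening in cm, from 0 to 8.54, then the shift along the tool's x, y, z in cm, then the turn about the tool's z in rad. A call has exactly 8 rows; each row shifts and turns the commanded pose from where the row before left it, along the tool's axes as they then stand; what a row does not reach is not made up. A row lasts 1/12 s, in which the tool goes at most 41.7 mm and 7.16 degrees, less where a joint would pass 70% of its speed; a pose out of reach is approached as far as the arm can. A call is refused whole if a number of a shift passes 4.17 or a number of a turn 0.125, either way. A call with a gripper value outside its range is refused whole. The fingers move at their own pace and stop on an object; FORCE is the grip in N (left out, the last holds). Time passes only in rows, so rows that do not move let the fingers close, or fill a call up. It gives the time, the measured TCP pose, the force, the opening and the grip force at its end, in the units of the state.
- env.observe(): the state, without advancing time (a new reading comes with each control period).
- optics.get_image(name): name is "side" or "top" or "wrist"; returns a dict with "color" (400x640x3 uint8, red, green, blue), "intrinsics" (3x3 intrinsics, pixels), "pose" (4x4, takes a point from camera to world coordinates). Camera axes: x right, y up, looking along -z (the intrinsics and any distortion apply to the point x, -y, -z); pixel columns grow to the right and rows downward; lengths in m; the calibration is good to about 2 mm. The wrist camera is an equidistant fisheye: a pixel r from the principal point sees the ray r / f radians off the axis. A picture is of the moment at which its call begins. There is no depth.
- env.close_job(): hands the job in; it is judged then, once.
Trained networks look in a picture, given as the dict that the camera call returned (one of the last four; its "shot" number tells which), for a name from the list of things; names that differ only in an ending like _2 or _b are one class to them, and where a whole thing is asked for, a point or a joint stands for the part that bears it (a point fixed in the world has none). Each returns a list of dicts, best first, with "score" (0 to 1); they miss things now and then, are a little off and sometimes report something else, mostly with a low value. They report only what shows in the picture. A call takes as long as a camera call.
- spotter.look_for(picture, query): "at" ([column, row] as shares, 0 to 1, of the picture: columns of its width, rows of its height, amid what is visible of it).
The state is a dict: "time_s": time; "q": joint angles; "qvel": joint speeds; "joint_efforts": joint torques, N m; "position": TCP position; "tool_rot": TCP orientation; "ft_force": force on the tool from outside, world axes, zero at the start; "wrist_torque": the same for the moment, N m; "grip_width": finger opening in m; "gripper_force": force on a finger pad.
Only numpy, scipy, OpenCV 4.12 (cv2) and the standard library are available. Lean on these libraries where they do the work, as an engineer would, in place of code of your own. Each camera call takes 0.05 s, during which the arm holds its last target. There are 200 camera calls.

TASK

Pick the loose hardware out from among the tools and kit it for the next job, each piece in the middle of its own dish: the large grey steel nut in the red dish, the small brown nut in the blue dish, the grey coach bolt in the yellow dish, and the pale brass pipe tee in the green dish. The nuts and the tee lie flat and the bolt stands upright on its head, as they do now. Leave the yellow screwdriver and the red pliers where they are.

Things in the scene. Friction and masses are not known exactly. Their poses are not given: they have to be found in the camera images.
- large_nut: large grey steel hex nut, lying flat: 14 mm high, 30 mm across flats (along its x), 34 mm across corners (along its y), so flats also at 60 degree steps from x; 50 g. Origin: centre of its underside, z up
- small_nut: small brown (rusty copper colour) hex nut, lying flat: 12 mm high, 24 mm across flats (along its x), 27 mm across corners (along its y), flats also at 60 degree steps from x; 50 g. Origin: centre of its underside, z up
- coach_bolt: grey steel bolt standing upright on its hexagonal head: 75 mm high in all, head 10 mm high and 24 mm across flats, round shank 16 mm thick from 10 mm up to the top; 130 g. Origin: centre of the head's underside, z up along the shank
- pipe_tee: pale brass pipe tee lying flat, 29 mm high: run 64 mm long along its y, branch along +x, 48 mm from the back of the run to the branch's mouth; tubes about 25 mm thick with axes 14 mm above its underside; 160 g. Grip it across x at the middle (45 to 48 mm wide). Origin: under the middle of the whole (24 mm in front of the run's back, 24 mm behind the branch's mouth), at its underside, z up
- red_dish: shallow round red dish, fixed to the bench: 93 mm across the rim, 80 mm across the inner floor, floor 3 mm and rim 7 mm above the bench top. Origin: centre of its underside, at bench-top height. Behind the fixed bench vice (134 mm high, x 0.31 to 0.55, y -0.16 to 0.04), before the fixed blue toolbox (193 mm high, from x 0.76 on)
- blue_dish: shallow round blue dish, fixed to the bench: 93 mm across the rim, 80 mm across the inner floor, floor 3 mm and rim 7 mm above the bench top. Origin: centre of its underside, at bench-top height. Left of the bench a fixed timber post, 85 mm square, rises from floor to roof at x 0.64, y 0.28: swing past it with the arm drawn in
- yellow_dish: shallow round yellow dish, fixed to the bench: 93 mm across the rim, 80 mm across the inner floor, floor 3 mm and rim 7 mm above the bench top. Origin: centre of its underside, at bench-top height
- green_dish: shallow round green dish, fixed to the bench: 93 mm across the rim, 80 mm across the inner floor, floor 3 mm and rim 7 mm above the bench top. Origin: centre of its underside, at bench-top height
- screwdriver: yellow-handled screwdriver lying loose on the bench, 175 mm long along its x, 22 mm thick; origin: under its middle. Leave alone
- pliers: pliers with red handles lying loose on the bench, 182 mm long along its x, 50 mm wide, 13 mm high; origin: under its middle. Leave alone

How it is judged (in metres and radians):
At the end, for the whole second after the job is handed in: Large nut in red, small nut in blue, bolt in yellow, tee in green dish: each within 15 mm of the dish's centre, down on its floor, the right way up (within 0.15 rad), released and at rest; screwdriver and pliers within 20 mm of where they lay (horizontal distance between large_nut and red_dish below 0.015 m and z of large_nut in the frame of red_dish below 0.007 m and angle between each of large_nut, small_nut, coach_bolt, pipe_tee's own z axis and vertical below 0.15 rad and linear speed of each of large_nut, small_nut, coach_bolt, pipe_tee below 0.02 m/s and horizontal distance between small_nut and blue_dish below 0.015 m and z of small_nut in the frame of blue_dish below 0.007 m and horizontal distance between coach_bolt and yellow_dish below 0.015 m and z of coach_bolt in the frame of yellow_dish below 0.007 m and horizontal distance between pipe_tee and green_dish below 0.015 m and z of pipe_tee in the frame of green_dish below 0.007 m and distance of each of screwdriver, pliers from where it was at the start of the episode below 0.02 m); the robot touches nothing.
It fails at once if the screwdriver is moved by more than 20 mm (distance of screwdriver from where it was at the start of the episode above 0.02 m).
It fails at once if the pliers are moved by more than 20 mm (distance of pliers from where it was at the start of the episode above 0.02 m).
It also fails if it takes over 99 s, if anything falls off the work surface, if the arm or the gripper's body presses on something with over 40 N, if the wrist force passes 120 N, or if a joint passes its speed limit or range.

## Working session

There is one attempt and no reset: what is moved stays moved. The work goes in short steps, Python scripts to look and compute and a shell command to move; the robot and the scene stay as the last step left them, time stands still between calls to the robot, and variables do not carry over. Pictures are saved under pics/ and viewed, at most 17 in all, crops included, and the job is handed in when it is done.

```bash
ls; mkdir -p pics
cat > h.py <<'E'
import numpy as np, cv2
from rig import env, optics, spotter
N=["large_nut","small_nut","coach_bolt","pipe_tee","red_dish","blue_dish","yellow_dish","green_dish","screwdriver","pliers"]
def ray(p,at,fish=False):
    h,w=p["color"].shape[:2]; K=np.array(p["intrinsics"]); T=np.array(p["pose"])
    u=np.array([at[0]*w,at[1]*h]); x=(u[0]-K[0,2])/K[0,0]; y=(u[1]-K[1,2])/K[1,1]
    if fish:
        r=np.hypot(x,y); s=np.sin(r)/max(r,1e-9); d=np.array([x*s,-y*s,-np.cos(r)])
    else: d=np.array([x,-y,-1.])
    d=T[:3,:3]@d; return T[:3,3],d/np.linalg.norm(d)
def hit(p,at,z,fish=False):
    o,d=ray(p,at,fish); return o+d*(z-o[2])/d[2]
def tri(a,b):
    A=np.zeros((3,3));B=np.zeros(3)
    for o,d in (a,b):
        P=np.eye(3)-np.outer(d,d);A+=P;B+=P@o
    return np.linalg.solve(A,B)
def save(p,n): cv2.imwrite(f"pics/{n}.png",cv2.cvtColor(p["color"],cv2.COLOR_RGB2BGR))
E
cat > a.py <<'E'
from h import *
np.set_printoptions(precision=3,suppress=True)
R={}
for c in ["top","side","wrist"]:
    p=optics.get_image(c); save(p,c+"0")
    print(c,np.array(p["pose"])[:3,3], p["intrinsics"][0][0])
    for n in N:
        r=spotter.look_for(p,n)
        for k in r[:2]:
            print(c,n,round(k["score"],2),np.array(k["at"])*[640,400],hit(p,k["at"],0.01,c=="wrist"))
        if r: R[c,n]=ray(p,r[0]["at"],c=="wrist")
for n in N:
    if ("top",n) in R and ("side",n) in R: print(n,tri(R["top",n],R["side",n]))
s=env.observe(); print(s["time_s"],s["position"],s["tool_rot"])
E
python3 a.py
```

```text
pics
top [ 0.375 -0.251  0.887] 366.72903652027543
top large_nut 0.45 [334.592 207.92 ] [ 0.513 -0.292  0.01 ]
top coach_bolt 0.66 [328.832 258.4  ] [ 0.392 -0.28   0.01 ]
top pipe_tee 0.81 [376.512 190.6  ] [ 0.559 -0.393  0.01 ]
top pipe_tee 0.45 [209.28 155.68] [0.635 0.022 0.01 ]
top red_dish 0.65 [251.2 149.6] [ 0.654 -0.081  0.01 ]
top blue_dish 0.56 [205.568 156.4  ] [0.633 0.031 0.01 ]
top blue_dish 0.23 [334.272 207.6  ] [ 0.514 -0.291  0.01 ]
top yellow_dish 0.85 [338.176 161.6  ] [ 0.629 -0.298  0.01 ]
top green_dish 0.6 [294.208 150.32 ] [ 0.655 -0.188  0.01 ]
top screwdriver 0.78 [296. 222.] [ 0.476 -0.2    0.01 ]
top pliers 0.88 [438.784 225.48 ] [ 0.478 -0.543  0.01 ]
side [ 0.515 -1.037  0.38 ] 369.30967281366736
side large_nut 0.42 [310.976 208.32 ] [ 0.494 -0.294  0.01 ]
side small_nut 0.39 [377.216 189.52 ] [ 0.658 -0.197  0.01 ]
side coach_bolt 0.73 [266.176 196.32 ] [ 0.385 -0.223  0.01 ]
side pipe_tee 0.9 [334.912 230.2  ] [ 0.543 -0.394  0.01 ]
side pipe_tee 0.6 [296.384 279.6  ] [ 0.474 -0.551  0.01 ]
side red_dish 0.69 [368.192 175.2  ] [ 0.648 -0.099  0.01 ]
side blue_dish 0.66 [357.12 160.2 ] [0.63  0.027 0.01 ]
side yellow_dish 0.62 [375.104 214.8  ] [ 0.633 -0.332  0.01 ]
side green_dish 0.58 [376.192 189.52 ] [ 0.655 -0.197  0.01 ]
side screwdriver 0.89 [301.376 194.32 ] [ 0.47  -0.216  0.01 ]
side pliers 0.86 [296.896 281.2  ] [ 0.475 -0.555  0.01 ]
wrist [ 0.274 -0.483  0.375] 309.70691628693146
wrist pliers 0.69 [412.928  10.08 ] [ 0.423 -0.542  0.01 ]
large_nut [ 0.503 -0.292  0.011]
coach_bolt [ 0.393 -0.279  0.035]
pipe_tee [ 0.551 -0.393  0.011]
red_dish [ 0.653 -0.08   0.003]
blue_dish [0.632 0.031 0.009]
yellow_dish [ 0.637 -0.299 -0.008]
green_dish [ 0.657 -0.188  0.006]
screwdriver [ 0.473 -0.2    0.003]
pliers [ 0.476 -0.545  0.003]
1.65 [ 0.195 -0.514  0.231] [[ 0.935  0.355  0.   ]
 [ 0.355 -0.935 -0.   ]
 [ 0.     0.    -1.   ]]
```

View pics/top0.png

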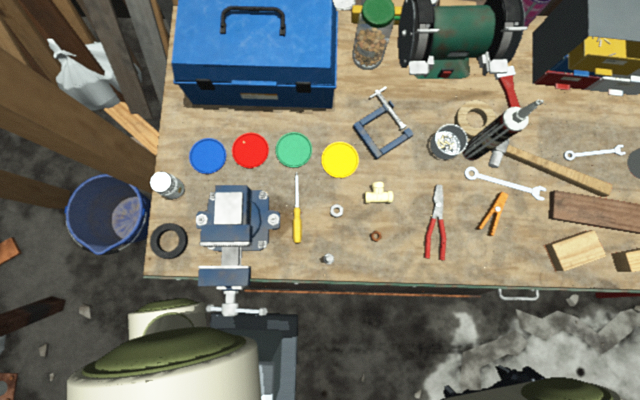

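View pics/side0.png

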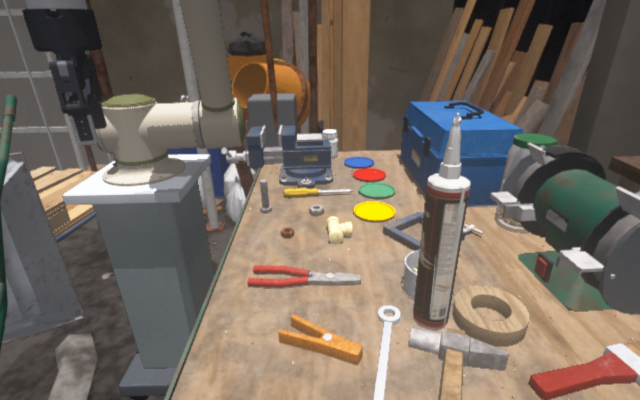

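The top view shows the large nut at (337,211), small nut (376,237), bolt (327,259) and tee (378,192). The dishes are blue (208,156), red (251,150), green (294,150) and yellow (340,160). The side view agrees, with the bolt standing at (265,196) and the small nut at (288,232). I'll square the tool and look from above.

```bash
python3 -m crank '[8.5,0,0,0,0.125, 8.5,0,0,0,0.125, 8.5,0,0,0,0.113, 8.5,2.8,-2.7,0,0, 8.5,2.8,-2.7,0,0, 8.5,2.8,-2.7,0,0, 8.5,2.8,-2.7,0,0, 8.5,2.8,-2.7,0,0]' 60
python3 -m crank '[8.5,2.5,-2.45,0,0, 8.5,2.5,-2.45,0,0, 8.5,0,0,0,0, 8.5,0,0,0,0, 8.5,0,0,0,0, 8.5,0,0,0,0, 8.5,0,0,0,0, 8.5,0,0,0,0]'
cat > w.py <<'E'
from h import *
import sys
np.set_printoptions(precision=4,suppress=True)
p=optics.get_image("wrist"); save(p,sys.argv[1])
print(np.array(p["pose"]))
for n in sys.argv[2:] or N:
    r=spotter.look_for(p,n)
    for k in r[:2]: print(n,round(k["score"],2),np.array(k["at"])*[640,400],hit(p,k["at"],0.01,True))
s=env.observe(); print(s["time_s"],s["position"],s["tool_rot"],s["q"])
E
python3 w.py w1
```

```text
time_s: 2.32
position: [0.3362, -0.3778, 0.2315]
tool_rot: [[1.0, -0.001, 0.0], [-0.001, -1.0, -0.0], [0.0, 0.0, -1.0]]
ft_force: [-0.3, -1.5, -0.1]
grip_width: 0.0853
gripper_force: 0.0
time_s: 2.98
position: [0.3846, -0.331, 0.2313]
tool_rot: [[1.0, -0.002, -0.0], [-0.002, -1.0, 0.0], [-0.0, -0.0, -1.0]]
ft_force: [0.2, 0.1, 0.1]
grip_width: 0.0852
gripper_force: 0.0
[[-0.001   0.9462  0.3235  0.4684]
 [-1.     -0.0008 -0.0009 -0.33  ]
 [-0.0006 -0.3235  0.9462  0.3746]
 [ 0.      0.      0.      1.    ]]
large_nut 0.97 [292.672  74.08 ] [ 0.5018 -0.2966  0.01  ]
small_nut 0.53 [378.112 120.08 ] [ 0.4481 -0.3964  0.01  ]
coach_bolt 0.6 [275.52 172.2 ] [ 0.3847 -0.2738  0.01  ]
pipe_tee 0.74 [378.176  34.8  ] [ 0.5509 -0.3955  0.01  ]
red_dish 0.61 [126.72   4.48] [ 0.6249 -0.0704  0.01  ]
blue_dish 0.94 [76.8 17.4] [0.6319 0.0272 0.01  ]
blue_dish 0.27 [298.368   1.72 ] [ 0.5913 -0.3031  0.01  ]
yellow_dish 0.53 [297.024   0.12 ] [ 0.5934 -0.3016  0.01  ]
pliers 0.66 [485.888 101.48 ] [ 0.4812 -0.5386  0.01  ]
3.5333 [ 0.3853 -0.3302  0.2313] [[ 1.     -0.0001  0.    ]
 [-0.0001 -1.     -0.    ]
 [ 0.      0.     -1.    ]] [-53.9899  17.5268  80.9235   0.0002  81.547   36.0164]
```

View pics/w1.png

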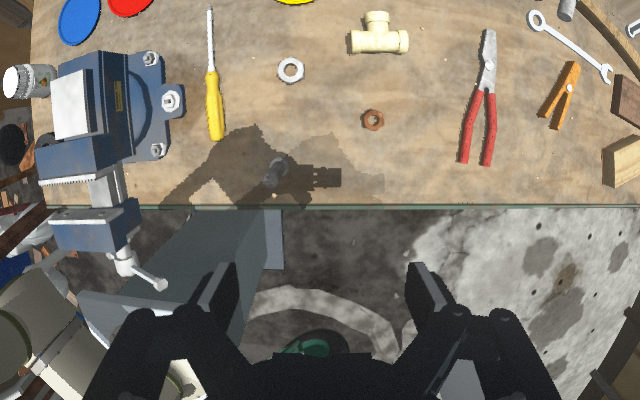

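The wrist view shows the large nut at (291,70), the small nut at (373,120), the bolt at (272,172) in shadow, and the tee at (379,35) with its branch pointing +x. Next I'll rectify patches of this picture to get the nut orientations.

```bash
cat >> h.py <<'E'
def patch(p,c,z,half=0.03,n=300,fish=True):
    "top-down view of plane z about c: up = +x world, right = -y world"
    K=np.array(p["intrinsics"]);T=np.array(p["pose"])
    g=np.linspace(-half,half,n); X,Y=np.meshgrid(-g,-g,indexing='ij')
    P=np.stack([c[0]+X,c[1]+Y,np.full_like(X,z)],-1)-T[:3,3]
    P=P@T[:3,:3]; x,y,d=P[...,0],-P[...,1],-P[...,2]
    if fish:
        r=np.hypot(x,y);s=np.arctan2(r,d)/np.maximum(r,1e-9);x,y=x*s,y*s
    else: x,y=x/d,y/d
    return cv2.remap(p["color"],(x*K[0,0]+K[0,2]).astype(np.float32),(y*K[1,1]+K[1,2]).astype(np.float32),cv2.INTER_CUBIC)
def grid(im):
    n=len(im); im=im.copy()
    cv2.line(im,(n//2,0),(n//2,n),(255,0,255),1); cv2.line(im,(0,n//2),(n,n//2),(255,0,255),1); return im
def show(ims,n): cv2.imwrite(f"pics/{n}.png",cv2.cvtColor(np.hstack([grid(i) for i in ims]),cv2.COLOR_RGB2BGR))
E
python3 - <<'E'
from h import *
p=optics.get_image("wrist")
show([patch(p,(.503,-.294),.014,.03,260),patch(p,(.448,-.392),.012,.03,260),patch(p,(.551,-.394),.02,.05,260)],"nuts")
E
```

```text
(no output)
```

View pics/nuts.png

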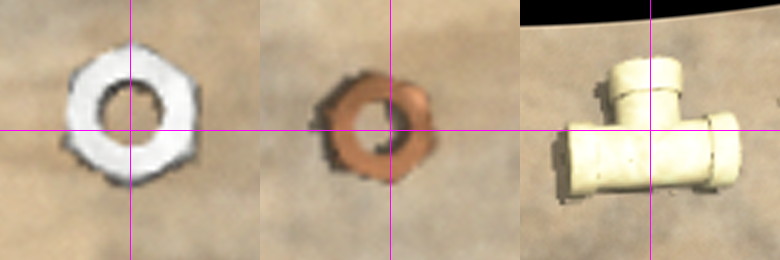

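```bash
python3 -m crank '[6,3.05,-0.9,0,0, 6,3.05,-0.9,0,0, 6,3.05,-0.9,0,0, 6,3.05,-0.9,0,0, 6,0,0,3.2,0, 6,0,0,3.2,0, 6,0,0,3.2,0, 6,0,0,3.2,0]' |head -2
python3 -m crank '[6,0,0,0,0, 6,0,0,0,0, 6,0,0,0,0, 6,0,0,0,0, 6,0,0,0,0, 6,0,0,0,0, 6,0,0,0,0, 6,0,0,0,0]'
cat > c.py <<'E'
# c.py name outpic x y z half : detector fix + patch
from h import *
import sys
np.set_printoptions(precision=4,suppress=True)
n,o=sys.argv[1:3]; x,y,z,h=map(float,sys.argv[3:7])
p=optics.get_image("wrist"); show([patch(p,(x,y),z,h,400)],o)
for k in spotter.look_for(p,n)[:2]: print(n,round(k["score"],2),np.array(k["at"])*[640,400],hit(p,k["at"],z,True))
s=env.observe(); print(s["time_s"],s["position"],s["q"])
E
python3 c.py large_nut n1 .507 -.294 .014 .03
```

```text
time_s: 4.25
position: [0.5073, -0.2939, 0.102]
time_s: 4.92
position: [0.5073, -0.2943, 0.1038]
tool_rot: [[1.0, -0.0, 0.001], [-0.0, -1.0, -0.0], [0.001, 0.0, -1.0]]
ft_force: [-0.4, -0.0, -0.3]
grip_width: 0.0605
gripper_force: 0.0
large_nut 0.55 [324.8  197.68] [ 0.5168 -0.2958  0.014 ]
5.0167 [ 0.5073 -0.2943  0.1035] [-41.6769  32.1132  79.3077   0.0013  68.5633  48.3357]
```

View pics/n1.png

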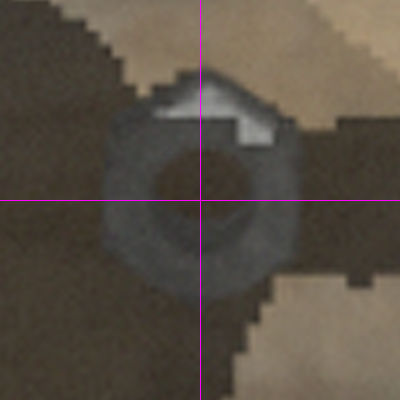

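The large nut's centre shows at (202,188) in the patch, about 1.8 mm ahead, and its flats are square to the fingers. I'll descend and grip.

```bash
python3 -m crank '[6,0.18,0,3.3,0, 6,0,0,3.4,0, 6,0,0,3.3,0, 6,0,0,0,0, 3,0,0,0,0, 2,0,0,0,0, 2,0,0,0,0, 2,0,0,0,0]' 60
python3 -m crank '[2,0,0,0,0, 2,0,0,-3,0, 2,0,0,-4,0, 2,0,0,-4,0, 2,0,0,-2,0, 2,0,0,0,0, 2,0,0,0,0, 2,0,0,0,0]' 60
```

```text
time_s: 5.68
position: [0.5101, -0.2952, 0.0058]
tool_rot: [[1.0, -0.0, 0.003], [-0.0, -1.0, -0.003], [0.003, 0.003, -1.0]]
ft_force: [0.9, 0.0, 6.8]
grip_width: 0.0277
gripper_force: 59.9
time_s: 6.35
position: [0.5086, -0.2939, 0.133]
tool_rot: [[1.0, -0.0, -0.001], [-0.0, -1.0, 0.0], [-0.001, -0.0, -1.0]]
ft_force: [0.3, 0.1, -1.6]
grip_width: 0.0279
gripper_force: 59.6
```

```bash
python3 -m crank '[2,3.6,0,0,0, 2,3.6,0,0,0, 2,3.6,0,0,0, 2,3.6,0,0,0, 2,0,-4,0,0, 2,0,-4,0,0, 2,0,-4,0,0, 2,0,-4,0,0]' |head -2
python3 -m crank '[2,0,-2.7,0,0, 2,0,-2.7,0,0, 2,0,0,0,-0.125, 2,0,0,0,-0.125, 2,0,0,0,-0.125, 2,0,0,0,-0.125, 2,0,0,0,-0.125, 2,0,0,0,-0.125]' |head -2
python3 -m crank '[2,0,0,0,-0.125, 2,0,0,0,-0.125, 2,0,0,0,-0.125, 2,0,0,0,-0.125, 2,0,0,0,-0.125, 2,0,0,0,-0.125, 2,0,0,0,-0.07, 2,0,0,0,0]'
cat > d.py <<'E'
# d.py pic dishes.. : circle fix of dish rims (z .007) by colour, from wrist
from h import *
import sys
np.set_printoptions(precision=4,suppress=True)
G={"red":(.653,-.08),"blue":(.632,.031),"yellow":(.632,-.299),"green":(.656,-.188)}
H={"red":(0,8),"blue":(105,125),"yellow":(22,35),"green":(60,85)}
p=optics.get_image("wrist"); ims=[]
for d in sys.argv[2:]:
    im=patch(p,G[d],.005,.07,280); ims.append(im)
    h=cv2.cvtColor(im,cv2.COLOR_RGB2HSV); m=((h[...,0]>=H[d][0])&(h[...,0]<=H[d][1])&(h[...,1]>150)&(h[...,2]>40)).astype(np.uint8)
    cs,_=cv2.findContours(m,cv2.RETR_EXTERNAL,cv2.CHAIN_APPROX_NONE)
    if cs:
        (u,v),r=cv2.minEnclosingCircle(max(cs,key=cv2.contourArea)); print(d,"x",G[d][0]-(v-139.5)*.0005,"y",G[d][1]-(u-139.5)*.0005,"r",r*.0005)
    for k in spotter.look_for(p,d+"_dish")[:1]: print(d,round(k["score"],2),hit(p,k["at"],.005,True))
show(ims,sys.argv[1])
s=env.observe(); print(s["time_s"],s["position"],s["tool_rot"],s["q"])
E
python3 d.py d1 red blue
```

```text
time_s: 7.02
position: [0.6524, -0.1324, 0.1311]
time_s: 7.68
position: [0.6525, -0.0801, 0.1315]
time_s: 8.35
position: [0.6525, -0.0801, 0.1317]
tool_rot: [[-0.001, 1.0, -0.003], [1.0, 0.001, 0.001], [0.001, -0.003, -1.0]]
ft_force: [-1.0, 0.5, -0.9]
grip_width: 0.028
gripper_force: 59.6
red x 0.654249252319336 y -0.07652893829345703 r 0.0461469612121582
red 0.75 [ 0.6532 -0.0722  0.005 ]
blue x 0.6365064163208007 y 0.030005256652832032 r 0.04573696899414063
blue 0.78 [0.6358 0.0304 0.005 ]
8.5 [ 0.6528 -0.0802  0.1324] [[ 0.0034  1.     -0.0015]
 [ 1.     -0.0034  0.0005]
 [ 0.0005 -0.0015 -1.    ]] [-17.2948  37.0161  64.1586   0.0003  78.9175 -17.0994]
```

View pics/d1.png

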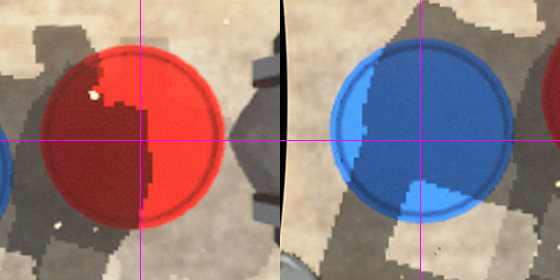

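The red dish's centre is at (132,137) in the left patch, world (0.654,-0.076); blue is at (0.6365,0.030). Now to place the nut.

```bash
python3 -m crank '[2,0.36,0.15,2,0, 2,0,0,3.5,0, 2,0,0,3.5,0, 2,0,0,2.3,0, 2,0,0,1,0, 2,0,0,0,0, 2,0,0,0,0, 2,0,0,0,0]' | egrep 'time|pos|ft'
python3 -m crank '[3,0,0,0,0, 4.5,0,0,0,0, 5,0,0,0,0, 5,0,0,0,0, 5,0,0,-3.5,0, 5,0,0,-4,0, 5,0,0,-4,0, 5,0,0,-1,0]'
python3 -m crank '[6,0,0,0,0, 6,0,0,0,0, 6,0,0,0,0, 6,0,0,0,0, 6,0,0,0,0, 6,0,0,0,0, 6,0,0,0,0, 6,0,0,0,0]' | egrep 'time|pos|ft'
python3 d.py d2 red
```

```text
time_s: 9.17
position: [0.6549, -0.0768, 0.0108]
ft_force: [1.0, -0.2, -0.7]
time_s: 9.83
position: [0.6568, -0.0772, 0.1425]
tool_rot: [[0.001, 1.0, 0.01], [1.0, -0.001, -0.003], [-0.003, 0.01, -1.0]]
ft_force: [-0.5, -0.7, 0.4]
grip_width: 0.0501
gripper_force: 0.0
time_s: 10.5
position: [0.6545, -0.0767, 0.135]
ft_force: [-0.1, -0.5, 0.6]
red x 0.6543177490234375 y -0.07654821014404298 r 0.04610288238525391
red 0.73 [ 0.6537 -0.0746  0.005 ]
10.6 [ 0.6546 -0.0767  0.1352] [[ 0.001   1.     -0.0002]
 [ 1.     -0.001   0.    ]
 [ 0.     -0.0002 -1.    ]] [-16.9507  36.9733  63.7556  -0.0009  79.2819 -16.8946]
```

View pics/d2.png

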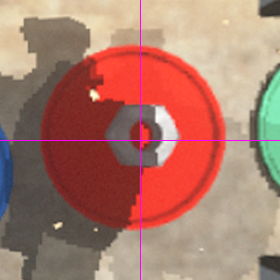

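The nut sits central in the red dish, flat, at (141,135). Next is the small nut, with the tool turned to 10°.

```bash
python3 -m crank '[6,-4,0,0,0, 6,-4,0,0,0, 6,-4,0,0,0, 6,-4,0,0,0, 6,-2.56,-3.25,0,0, 6,-2.56,-3.25,0,0, 6,-2.56,-3.25,0,0, 6,-2.56,-3.25,0,0]' | egrep 'time|pos'
python3 -m crank '[6,-2.56,-3.25,0,0, 6,-2.56,-3.25,0,0, 6,0,-0.95,0,0, 6,0,0,0,0.125, 6,0,0,0,0.125, 6,0,0,0,0.125, 6,0,0,0,0.125, 6,0,0,0,0.125]' | egrep 'time|pos'
python3 -m crank '[6,0,0,0,0.125, 6,0,0,0,0.125, 6,0,0,0,0.125, 6,0,0,0,0.125, 6,0,0,0,0.125, 6,0,0,0,0.125, 6,0,0,0,0.021, 6,0,0,0,0]' | egrep 'time|pos|rot'
python3 - <<'E'
from h import *
p=optics.get_image("wrist"); show([patch(p,(.45,-.39),.012,.03,300),patch(p,(.385,-.278),.04,.06,300)],"n2")
for n in ["small_nut","coach_bolt"]:
  for k in spotter.look_for(p,n)[:2]: print(n,k["score"],hit(p,k["at"],.012,True),hit(p,k["at"],.04,True))
print(env.observe()["position"])
E
```

```text
time_s: 11.27
position: [0.5227, -0.3399, 0.1353]
time_s: 11.93
position: [0.4499, -0.3899, 0.1354]
time_s: 12.6
position: [0.4499, -0.3899, 0.1354]
tool_rot: [[0.985, 0.175, 0.0], [0.175, -0.985, -0.0], [0.0, 0.0, -1.0]]
small_nut 0.78 [ 0.44532022 -0.39101239  0.012     ] [ 0.45445847 -0.38924354  0.04      ]
coach_bolt 0.71 [ 0.37684315 -0.26699228  0.012     ] [ 0.39316997 -0.27824279  0.04      ]
[ 0.44984647 -0.38999573  0.13535912]
```

View pics/n2.png

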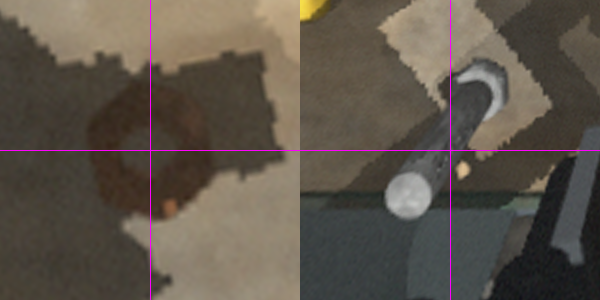

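The small nut's centre is at (150,151) in the left patch, so it is right under the tool. The bolt axis at z = 0.04 lies near (449,140) in the right patch, about (0.389,-0.278).

```bash
python3 -m crank '[5,0,0,3.5,0, 5,0,0,3.5,0, 5,0,0,3.5,0, 5,0,0,2.5,0, 5,0,0,0,0, 3,0,0,0,0, 1.5,0,0,0,0, 1.5,0,0,0,0]' 60
python3 -m crank '[1.5,0,0,0,0, 1.5,0,0,0,0, 1.5,0,0,-3,0, 1.5,0,0,-4,0, 1.5,0,0,-4,0, 1.5,0,0,-2,0, 1.5,0,0,0,-0.125, 1.5,0,0,0,-0.05]' 60
```

```text
time_s: 13.42
position: [0.4505, -0.391, 0.0076]
tool_rot: [[0.985, 0.174, 0.002], [0.174, -0.985, -0.003], [0.002, 0.003, -1.0]]
ft_force: [0.2, -0.7, 0.1]
grip_width: 0.021
gripper_force: 58.7
time_s: 14.08
position: [0.4502, -0.3906, 0.1383]
tool_rot: [[0.938, 0.348, 0.003], [0.348, -0.938, -0.004], [0.002, 0.005, -1.0]]
ft_force: [0.6, -0.7, -0.7]
grip_width: 0.0208
gripper_force: 59.0
```

```bash
python3 -m crank '[1.5,0,0,0,-0.125, 1.5,0,0,0,-0.125, 1.5,0,0,0,-0.125, 1.5,0,0,0,-0.125, 1.5,0,0,0,-0.125, 1.5,0,0,0,-0.125, 1.5,0,0,0,-0.125, 1.5,0,0,0,-0.125]' | egrep 'time|pos'
python3 -m crank '[1.5,0,0,0,-0.125, 1.5,0,0,0,-0.09, 1.5,0,3.73,0,0, 1.5,0,3.73,0,0, 1.5,0,3.73,0,0, 1.5,0,3.73,0,0, 1.5,0,3.73,0,0, 1.5,4,0,0,0]' | egrep 'time|pos'
python3 -m crank '[1.5,4,0,0,0, 1.5,4,0,0,0, 1.5,4,0,0,0, 1.5,4,0,0,0, 1.5,4,0,0,0, 1.5,4,0,0,0, 1.5,4,0,0,0, 1.5,4,0,0,0]' | egrep 'time|pos'
python3 -m crank '[1.5,4,0,0,0, 1.5,2,0,0,0, 1.5,0,0,0,0, 1.5,0,0,0,0, 1.5,0,0,0,0, 1.5,0,0,0,0, 1.5,0,0,0,0, 1.5,0,0,0,0]'
python3 d.py d3 blue
```

```text
time_s: 14.75
position: [0.4498, -0.3901, 0.1364]
time_s: 15.42
position: [0.6436, -0.3582, 0.1321]
time_s: 16.08
position: [0.6385, -0.0295, 0.1366]
time_s: 16.75
position: [0.6393, 0.0275, 0.1353]
tool_rot: [[0.008, 1.0, 0.0], [1.0, -0.008, -0.0], [-0.0, 0.0, -1.0]]
ft_force: [-0.5, 0.8, -0.9]
grip_width: 0.0212
gripper_force: 59.0
blue x 0.6365374908447266 y 0.02887968444824219 r 0.04578903579711914
blue 0.63 [0.6374 0.0321 0.005 ]
16.85 [0.6392 0.0279 0.1353] [[ 0.0079  1.     -0.    ]
 [ 1.     -0.0079 -0.    ]
 [-0.     -0.     -1.    ]] [-8.0773 35.1068 67.4267 -0.0025 77.4689 -7.6246]
```

```bash
python3 -m crank '[1.5,0.15,-0.27,2,0, 1.5,0,0,3.5,0, 1.5,0,0,3.5,0, 1.5,0,0,2.4,0, 1.5,0,0,1,0, 1.5,0,0,0,0, 1.5,0,0,0,0, 1.5,0,0,0,0]' | egrep 'time|pos|ft'
python3 -m crank '[3,0,0,0,0, 4.5,0,0,0,0, 5,0,0,0,0, 5,0,0,0,0, 5,0,0,-3.5,0, 5,0,0,-4,0, 5,0,0,-4,0, 5,0,0,-1,0]' | egrep 'time|pos|ft|wid'
python3 -m crank '[8,-4,0,0,0, 8,-4,0,0,0, 8,-4,0,0,0, 8,-4,0,0,0, 8,-4,0,0,0, 8,0,0,0,0, 8,0,0,0,0, 8,0,0,0,0]' | egrep 'time|pos|ft'
python3 d.py d4 blue green
```

```text
time_s: 17.52
position: [0.637, 0.0299, 0.012]
ft_force: [0.3, -0.1, 0.1]
time_s: 18.18
position: [0.6387, 0.0299, 0.1432]
ft_force: [0.4, -0.2, 1.1]
grip_width: 0.0498
time_s: 18.85
position: [0.635, -0.1694, 0.1362]
ft_force: [0.2, 0.5, -0.8]
blue x 0.63625 y 0.011 r 0.04100690841674805
blue 0.69 [0.6354 0.0013 0.005 ]
green 0.91 [ 0.6614 -0.182   0.005 ]
19.0 [ 0.6353 -0.1684  0.1364] [[ 0.0052  1.     -0.    ]
 [ 1.     -0.0052  0.0001]
 [ 0.0001 -0.     -1.    ]] [-25.1477  36.7288  64.0252   0.0072  79.2499 -24.8507]
```

View pics/d4.png

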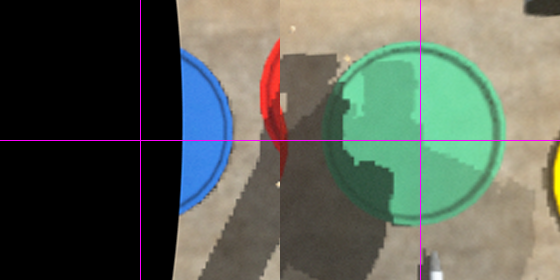

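The blue dish is out of view here. The green dish's centre is at (134,134) in its patch, so (0.659,-0.185), and the screwdriver tip is at about (0.600,-0.196). Now the tee.

```bash
python3 -m crank '[8,-3.8,-1.37,0,0, 8,-3.8,-1.37,0,0, 8,-3.8,-1.37,0,0, 8,-3.8,-1.37,0,0, 8,-3.8,-1.37,0,0, 8,-3.8,-1.37,0,0, 8,0,0,0,-0.05, 8,0,0,0,0]' | egrep 'time|pos|ft'
python3 c.py pipe_tee t1 .553 -.396 .02 .05
```

```text
time_s: 19.67
position: [0.5508, -0.3982, 0.1361]
ft_force: [0.1, -0.4, -0.4]
pipe_tee 0.7 [317.376 189.2  ] [ 0.5473 -0.3887  0.02  ]
pipe_tee 0.65 [420.992  95.4  ] [ 0.6315 -0.3012  0.02  ]
19.7667 [ 0.5519 -0.3959  0.1363] [-45.6239  38.9323  59.6258   0.0199  81.4626 -48.0983]
```

View pics/t1.png

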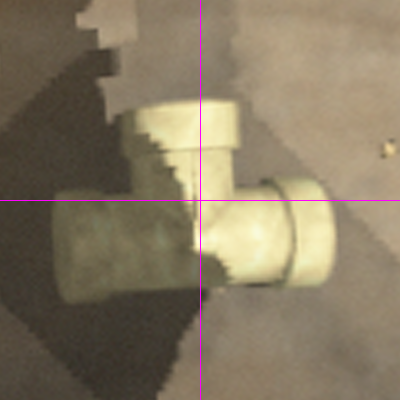

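The tee's middle is near (190,198) in the patch, about 1.5 mm ahead and 3 mm left of the tool. It is tilted 3° as assumed, so I'll grip.

```bash
python3 -m crank '[8,0.25,0.15,3.3,0, 8,0,0,3.5,0, 8,0,0,3.5,0, 8,0,0,3,0, 8,0,0,0,0, 4,0,0,0,0, 3.5,0,0,0,0, 3.5,0,0,0,0]' 60
python3 -m crank '[3.5,0,0,0,0, 3.5,0,0,0,0, 3.5,0,0,0,0, 3.5,0,0,-2,0, 3.5,0,0,-4,0, 3.5,0,0,-4,0, 3.5,0,0,-3,0, 3.5,0,0,0,0.05]' 60
```

```text
time_s: 20.43
position: [0.5539, -0.3951, 0.0062]
tool_rot: [[-0.044, 0.999, 0.003], [0.999, 0.044, -0.003], [-0.003, 0.003, -1.0]]
ft_force: [-0.7, 0.2, 1.4]
grip_width: 0.0451
gripper_force: 0.8
time_s: 21.1
position: [0.5547, -0.3965, 0.1427]
tool_rot: [[0.007, 1.0, 0.01], [1.0, -0.007, -0.01], [-0.01, 0.01, -1.0]]
ft_force: [0.4, -1.2, -1.6]
grip_width: 0.0423
gripper_force: 62.0
```

```bash
python3 -m crank '[3.5,3.48,1.75,0,0, 3.5,3.48,1.75,0,0, 3.5,3.48,1.75,0,0, 3.5,3.48,1.75,0,0, 3.5,3.48,1.75,0,0, 3.5,3.48,1.75,0,0, 3.5,0,0,0,0, 3.5,0,0,0,0]' | egrep 'time|pos|ft'
python3 d.py d5 green
```

```text
time_s: 21.77
position: [0.66, -0.1844, 0.1345]
ft_force: [-0.5, -0.2, -2.7]
green 0.9 [ 0.6671 -0.177   0.005 ]
21.8667 [ 0.659  -0.1871  0.1341] [[ 0.0072  1.      0.0008]
 [ 1.     -0.0072 -0.0008]
 [-0.0008  0.0008 -1.    ]] [-25.7188  39.592   58.6708  -0.0206  81.6777 -25.3009]
```

View pics/d5.png

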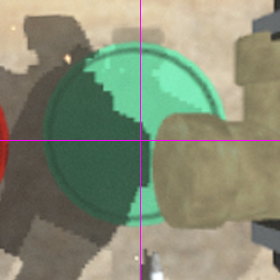

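The green dish's centre is confirmed at (134,134), and the tee hangs above it with the tool at (0.659,-0.187). Lowering now.

```bash
python3 -m crank '[3.5,0,0,2,0, 3.5,0,0,3.5,0, 3.5,0,0,3.5,0, 3.5,0,0,2.4,0, 3.5,0,0,1.05,0, 3.5,0,0,0,0, 3.5,0,0,0,0, 3.5,0,0,0,0]' | egrep 'time|pos|ft'
python3 -m crank '[5,0,0,0,0, 5.9,0,0,0,0, 5.9,0,0,0,0, 5.9,0,0,0,0, 5.9,0,0,-2,0, 5.9,0,0,-4,0, 5.9,0,0,-4,0, 5.9,0,0,-4,0]' | egrep 'time|pos|ft|wid'
python3 -m crank '[5.9,-4,0,0,0, 5.9,-4,0,0,0, 5.9,-4,0,0,0, 5.9,-4,0,0,0, 5.9,0,-4,0,0, 5.9,0,-4,0,0, 5.9,0,-4,0,0, 5.9,0,-4,0,0]' | egrep 'time|pos|ft'
python3 - <<'E'
from h import *
p=optics.get_image("top"); show([patch(p,(.64,-.13),.01,.24,600,False)[130:440]],"top2")
E
```

```text
time_s: 22.53
position: [0.6592, -0.1879, 0.0097]
ft_force: [-0.4, 0.9, -2.0]
time_s: 23.2
position: [0.6589, -0.1865, 0.1506]
ft_force: [-0.1, -1.0, -0.1]
grip_width: 0.059
time_s: 23.87
position: [0.4962, -0.3454, 0.1484]
ft_force: [1.0, -1.3, 0.4]
```

View pics/top2.png

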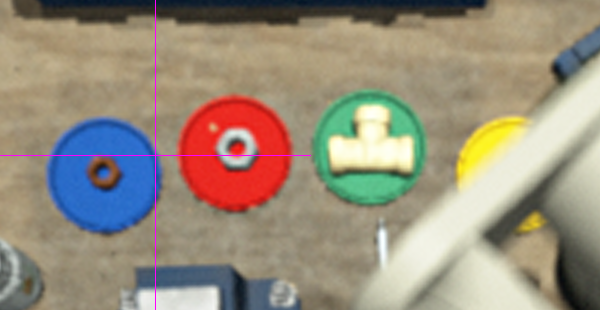

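The top view shows the small nut centred in blue at (104,172), the large nut in red at (237,150) and the tee in green at (371,140). Only the bolt is left. I'll use a 45° tool heading, which keeps clear of the vice and the toolbox.

```bash
python3 -m crank '[5.9,1.72,-2.75,0,0, 5.9,1.72,-2.75,0,0, 5.9,1.72,-2.75,0,0, 5.9,1.72,-2.75,0,0, 5.9,0,0,0,0.125, 5.9,0,0,0,0.125, 5.9,0,0,0,0.125, 5.9,0,0,0,0.125]' | egrep 'time|pos|ft'
python3 -m crank '[5.9,0,0,0,0.125, 5.9,0,0,0,0.125, 5.9,0,0,0,0.035, 5.9,0,0,0,0, 5.9,0,0,0,0, 5.9,0,0,0,0, 5.9,0,0,0,0, 5.9,0,0,0,0]' | egrep 'time|pos|rot'
python3 - <<'E'
from h import *
p=optics.get_image("wrist"); show([patch(p,(.389,-.278),.075,.04,400),patch(p,(.389,-.278),.01,.04,400)],"b1")
for k in spotter.look_for(p,"coach_bolt")[:2]: print(k["score"],hit(p,k["at"],.075,True),hit(p,k["at"],.04,True))
print(env.observe()["position"])
E
```

```text
time_s: 24.58
position: [0.3886, -0.276, 0.1493]
ft_force: [-0.3, -0.8, 0.1]
time_s: 25.25
position: [0.3885, -0.276, 0.1488]
tool_rot: [[0.711, 0.703, 0.0], [0.703, -0.711, -0.0], [-0.0, 0.0, -1.0]]
0.94 [ 0.39953676 -0.26815778  0.075     ] [ 0.39168867 -0.27651315  0.04      ]
[ 0.3885435  -0.27599081  0.14883679]
```

View pics/b1.png

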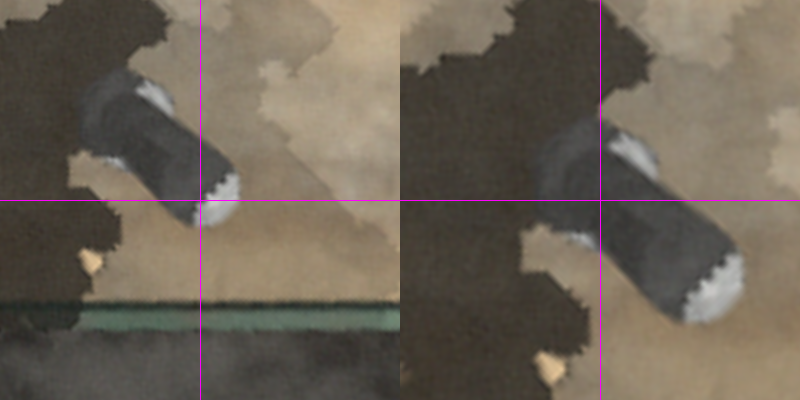

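The bolt's top is at (202,190) in the z = 75 mm patch and its head at (600,183) in the z = 10 mm patch. Both give (0.3915,-0.278), so it stands upright. I'll grip the shank.

```bash
python3 -m crank '[5.9,0.07,0.35,0,0, 5.9,0,0,3.5,0, 5.9,0,0,3.5,0, 5.9,0,0,3.4,0, 5.9,0,0,2,0, 5.9,0,0,0,0, 3,0,0,0,0, 1,0,0,0,0]' 60
python3 -m crank '[0.8,0,0,0,0, 0.8,0,0,0,0, 0.8,0,0,0,0, 0.8,0,0,0,0, 0.8,0,0,-1.5,0, 0.8,0,0,-3,0, 0.8,0,0,-2,0, 0.8,0,0,0,0]' 60
```

```text
time_s: 26.02
position: [0.3921, -0.2787, 0.026]
tool_rot: [[0.712, 0.702, 0.001], [0.702, -0.712, -0.002], [-0.0, 0.002, -1.0]]
ft_force: [0.7, 0.3, 0.6]
grip_width: 0.0355
gripper_force: 0.0
time_s: 26.68
position: [0.3929, -0.2794, 0.0941]
tool_rot: [[0.712, 0.703, 0.005], [0.703, -0.712, -0.006], [-0.001, 0.008, -1.0]]
ft_force: [1.4, 0.5, -0.2]
grip_width: 0.0147
gripper_force: 58.5
```

```bash
python3 -m crank '[0.8,2.24,2.61,0,0, 0.8,2.24,2.61,0,0, 0.8,2.24,2.61,0,0, 0.8,2.24,2.61,0,0, 0.8,2.24,2.61,0,0, 0.8,2.24,2.61,0,0, 0.8,2.24,2.61,0,0, 0.8,0,0,0,0]' | egrep 'time|pos|wid'
python3 - <<'E'
from h import *
p=optics.get_image("wrist"); show([patch(p,(.632,-.299),.005,.07,400)],"y1")
im=patch(p,(.632,-.299),.005,.07,400)
for k in spotter.look_for(p,"yellow_dish")[:1]: print(k["score"],hit(p,k["at"],.005,True))
s=env.observe(); print(s["position"],s["tool_rot"])
p=optics.get_image("top"); im=patch(p,(.632,-.299),.005,.07,280,False)
h=cv2.cvtColor(im,cv2.COLOR_RGB2HSV); m=cv2.inRange(h,(22,130,40),(35,255,255)); ys,xs=np.nonzero(m); print(xs.min(),xs.max(),ys.min(),ys.max())
E
```

```text
time_s: 27.35
position: [0.6359, -0.2975, 0.0886]
grip_width: 0.0142
0.7 [ 0.64473309 -0.29637157  0.005     ]
[ 0.63173552 -0.29736249  0.08851263] [[ 7.10987561e-01  7.03203674e-01 -1.13180164e-03]
 [ 7.03204501e-01 -7.10987343e-01  6.54616278e-04]
 [-3.44368071e-04 -1.26131204e-03 -9.99999145e-01]]
155 239 111 222
```

View pics/y1.png

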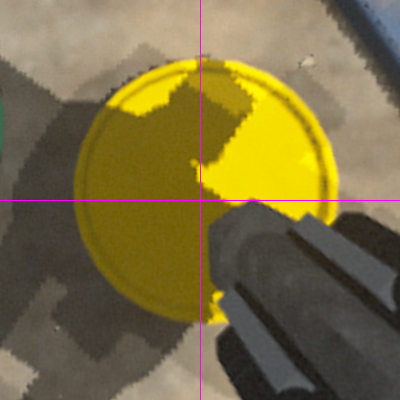

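The yellow dish's centre is at (207,190) in the patch, so (0.6355,-0.3016). I'll correct by 5.7 mm along tool y and lower the bolt.

```bash
python3 -m crank '[0.8,-0.03,0.57,0,0, 0.8,0,0,2,0, 0.8,0,0,2,0, 0.8,0,0,1.2,0, 0.8,0,0,0.5,0, 0.8,0,0,0.25,0, 0.8,0,0,0,0, 0.8,0,0,0,0]' | egrep 'time|pos|ft'
python3 -m crank '[0.8,0,0,0,0, 2,0,0,0,0, 3,0,0,0,0, 4,0,0,0,0, 4,0,0,0,0, 4,0,0,0,0, 4,0,0,-2,0, 4,0,0,-3.5,0]' | egrep 'time|pos|ft|wid'
python3 -m crank '[4,0,0,-3.5,0, 4,0,0,-4,0, 4,0,-4,0,0, 4,0,-4,0,0, 4,0,-4,0,0, 4,0,-4,0,0, 4,0,-4,0,0, 4,0,-2,0,0]' | egrep 'time|pos|ft|wid'
python3 -m crank '[4,-4,0,0,0, 4,-4,0,0,0, 4,0,0,0,0, 4,0,0,0,0, 4,0,0,0,0, 4,0,0,0,0, 4,0,0,0,0, 4,0,0,0,0]' | egrep 'time|pos|ft|wid'
python3 - <<'E'
from h import *
t=optics.get_image("top"); s=optics.get_image("side")
show([cv2.resize(t["color"][110:270,170:460],(580,320))],"f1") if 0 else None
a=cv2.resize(t["color"][110:270,170:460],None,fx=2.4,fy=2.4,interpolation=cv2.INTER_CUBIC); b=cv2.resize(s["color"][140:230,220:460],(a.shape[1],200),interpolation=cv2.INTER_CUBIC)
cv2.imwrite("pics/f1.png",np.vstack([a,b])[...,::-1])
for n in ["screwdriver","pliers"]:
  for p in (t,s):
    for k in spotter.look_for(p,n)[:1]: print(n,hit(p,k["at"],.01))
R=[spotter.look_for(p,"coach_bolt") for p in (t,s)]
if all(R): print(tri(ray(t,R[0][0]["at"]),ray(s,R[1][0]["at"])))
E
```

```text
time_s: 28.17
position: [0.6356, -0.3025, 0.0314]
ft_force: [-0.2, -0.4, -0.8]
time_s: 28.83
position: [0.6335, -0.3011, 0.0818]
ft_force: [0.8, -0.1, 0.1]
grip_width: 0.0403
time_s: 29.5
position: [0.4776, -0.1426, 0.1606]
ft_force: [1.5, -0.4, 0.6]
grip_width: 0.0397
time_s: 30.17
position: [0.4242, -0.2011, 0.1602]
ft_force: [0.1, 0.8, -0.2]
grip_width: 0.0398
screwdriver [ 0.56302195 -0.19230983  0.01      ]
screwdriver [ 0.47077362 -0.19553566  0.01      ]
pliers [ 0.4885056  -0.53656039  0.01      ]
pliers [ 0.47564959 -0.5554679   0.01      ]
```

View pics/f1.png

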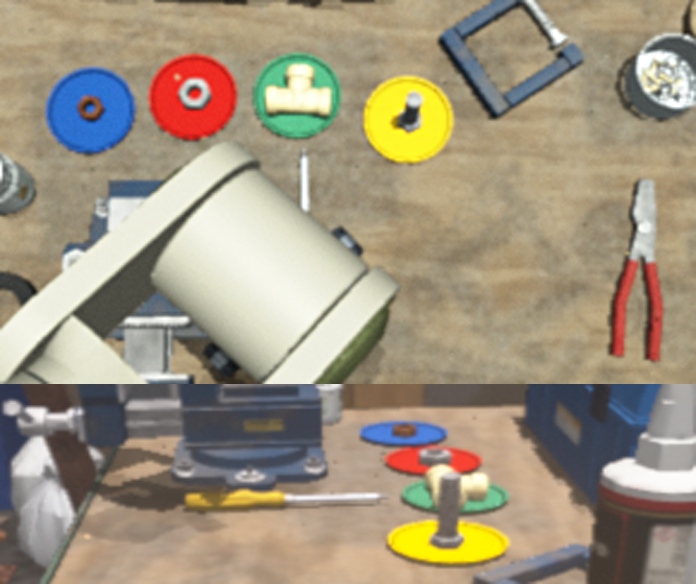

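All four pieces sit in their dishes: the bolt stands upright in yellow at (410,115), and the nuts and tee are centred. The screwdriver and pliers haven't moved. The arm is clear, so I'm handing in.

```bash
python3 -c "
from rig import env
print(env.close_job())"
```

```text
the job is handed in; nothing more can be done
None
```

I kitted all four pieces in their dishes and handed the job in after about 30 s of robot time; the last pictures showed each piece centred and upright, the screwdriver and pliers undisturbed, and the hand-in itself returned no verdict.

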